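# Clip the missing price-label holder into the shelf edge

## Task

One of the three slots along the shelf edge has no price-label holder. Take the loose holder out of its wooden block, push it upright down behind the shelf lip into that empty slot, with its ticket side facing the aisle (away from the shelf deck) like its neighbours, and press it fully home against the spring in the slot. Finish while still holding it pressed home, for the spring lifts it again if you let go, and leave the goods on the shelf and table where they are.

Things in the scene. Friction and masses are not known exactly. Their poses are not given: they have to be found in the camera images.
- holder_center (a point): the loose price-label holder, a light grey plastic plate standing upright, 108 tall, about 60 g. This point is its centre, 54 above its foot. x: the plate's thickness direction (the ticket side with the ledge looks to -x), y along its width, z up. The panel is free to pinch across its thickness from 55 to 108 above the foot (all sizes in mm)
- holder_foot (a point): middle of the loose holder's bottom edge, on its mid-plane; same axes. Measured up from the foot: 0-6 tongue tip 3 thick x 52 wide; 6-42 tongue 5 thick x 60 wide; 40-108 panel 7 thick x 70 wide; ledge on the ticket side at 40-52 (all sizes in mm)
- holder_ledge (a point): front of the ledge on the ticket side of the loose holder, 15.5 in -x from its mid-plane, 45 above its foot (all sizes in mm)
- stand: wooden block, 60 (x) x 110 (y) x 30 high, fixed; origin at the centre of its underside. The loose holder stands in its slot, 6.4 wide, foot 8 above the table, tongue 22 deep in it, with a little play (leans up to 0.05 rad); same axes as the holder at the start (all sizes in mm)
- shelf: low section of dark steel shelf, 300 wide (y), 190 deep, fixed; the deck is 72 above the table. Origin on the table under the middle of the slot line; x points into the shelf, y to its left along the edge; the lip (4 thick) faces -x, the aisle, where the robot is. Goods stand on the deck from about 70 behind the slot line (all sizes in mm)
- slot_left (a point): left slot of the shelf edge: the middle of its mouth, level with the deck, 72 above the table; axes as the shelf. The slot between lip and deck is 8 wide (x), 68 long (y), floor 36 below the mouth; its top 6 slope apart to 20 wide. The one empty slot (it varies) has a spring pad standing 8 above the floor; the other two hold fitted holders. Slots are 95 apart (all sizes in mm)
- slot_middle (a point): middle slot of the shelf edge: the middle of its mouth, level with the deck, 72 above the table; axes as the shelf. The slot between lip and deck is 8 wide (x), 68 long (y), floor 36 below the mouth; its top 6 slope apart to 20 wide. The one empty slot (it varies) has a spring pad standing 8 above the floor; the other two hold fitted holders. Slots are 95 apart (all sizes in mm)
- slot_right (a point): right slot of the shelf edge: the middle of its mouth, level with the deck, 72 above the table; axes as the shelf. The slot between lip and deck is 8 wide (x), 68 long (y), floor 36 below the mouth; its top 6 slope apart to 20 wide. The one empty slot (it varies) has a spring pad standing 8 above the floor; the other two hold fitted holders. Slots are 95 apart (all sizes in mm)
- fitted_a_center (a point): a price-label holder already fitted in the shelf edge, same shape as the loose one and fixed fast; this point lies at its centre, 54 above its foot (all sizes in mm)
- fitted_b_center (a point): a price-label holder already fitted in the shelf edge, same shape as the loose one and fixed fast; this point lies at its centre, 54 above its foot (all sizes in mm)
- clip_pad (a joint): travel of the spring pad in the empty slot, m: 0 free, 0.008 when the holder's foot is on the slot floor (home). The spring pushes up with about 3 N at 0 and 8.5 N at 0.008; the floor below is a hard stop
- pot: white straight flower pot, 76 dia x 75 high, on the shelf deck; origin at the centre of its underside; to be left where it is (all sizes in mm)
- jar: glass jar with metal lid, 54 dia x 75 high, on the shelf deck; origin at the centre of its underside; to be left where it is (all sizes in mm)
- tin: copper-coloured box, 60 cube, on the shelf deck; origin at the centre of its underside; to be left where it is (all sizes in mm)
- tumbler: green glass tumbler, 68 dia x 75 high, on the table; origin at the centre of its underside; to be left where it is (all sizes in mm)
- candle: white pillar candle, 50 dia x 80 high, on the table; origin at the centre of its underside; to be left where it is (all sizes in mm)
- bowl: white bowl, 120 dia x 50 high, on the table; origin at the centre of its underside; to be left where it is (all sizes in mm)
- urn: small white footed urn, 80 dia x 90 high, on the table; origin at the centre of its underside; to be left where it is (all sizes in mm)
- holder: the loose price-label holder itself; origin at its foot (as point holder_foot) (all sizes in mm)
Not all that is in view belongs to the job. What is shaped like the holder but turquoise is not meant. Several things have the shape of the stand; the one meant has the colours described above.

How it is judged:
On the way, in this order (a step that is already met when the one before it is completed fails the run):
1. the loose holder is lifted clear of its block (z of holder_foot in the frame of stand above 0.045 m), for 0.1 s.
2. the holder's tongue is behind the lip in the empty slot (((x of holder_foot in the frame of slot_left between -0.005 and 0.005 m and y of holder_foot in the frame of slot_left between -0.007 and 0.007 m and z of holder_foot in the frame of slot_left below -0.015 m) or (x of holder_foot in the frame of slot_middle between -0.005 and 0.005 m and y of holder_foot in the frame of slot_middle between -0.007 and 0.007 m and z of holder_foot in the frame of slot_middle below -0.015 m) or (x of holder_foot in the frame of slot_right between -0.005 and 0.005 m and y of holder_foot in the frame of slot_right between -0.007 and 0.007 m and z of holder_foot in the frame of slot_right below -0.015 m))), for 0.1 s.
At the end, for the whole second after the job is handed in: For the last second the foot is in the empty slot (5 mm across, 7 mm along), within 2.5 mm of its floor, pad pressed at least 6 of 8 mm, holder within 0.15 rad of upright, ticket side to the aisle, and the robot still holds or presses it with over 2 N (((x of holder_foot in the frame of slot_left between -0.005 and 0.005 m and y of holder_foot in the frame of slot_left between -0.007 and 0.007 m and z of holder_foot in the frame of slot_left below -0.0335 m) or (x of holder_foot in the frame of slot_middle between -0.005 and 0.005 m and y of holder_foot in the frame of slot_middle between -0.007 and 0.007 m and z of holder_foot in the frame of slot_middle below -0.0335 m) or (x of holder_foot in the frame of slot_right between -0.005 and 0.005 m and y of holder_foot in the frame of slot_right between -0.007 and 0.007 m and z of holder_foot in the frame of slot_right below -0.0335 m)) and value of joint clip_pad above 0.006 m and x of holder_ledge in the frame of shelf below -0.008 m and angle between holder_center's own z axis and vertical below 0.15 rad and contact force between any of the fingers, the arm and holder above 2 N); the arm keeps its last pose, push and grip.
It fails at once if goods on the shelf or table are moved by more than 30 mm or tipped (distance of any of pot, jar, tin, tumbler, candle, bowl, urn from where it was at the start of the episode above 0.03 m or angle between any of pot, jar, tin, tumbler, candle, bowl, urn's own z axis and vertical above 0.5 rad).
It also fails if it takes over 35 s, if anything falls off the work surface, if the arm or the gripper's body presses on something with over 40 N, if the wrist force passes 120 N, or if a joint passes its speed limit or range.

## Robot

A 7-joint arm with a two-finger parallel gripper is mounted at the origin on the work surface. World frame = base frame: x ahead of the robot, y to its left, z up, the work surface at z = 0. Lengths are in m, angles in rad, forces in N, time in s.
With the tool pointing down it reaches from about 0.425 to 0.925 m from the base axis. Payload 6.8 kg.
Tool frame: the origin (TCP) lies midway between the tips of the shut fingers; the grasp point (between the pads) lies 19 mm behind it; z points along the fingers, x is the direction in which the jaws open and shut, and the axes are right-handed (so a half turn about z gives the same grasp; the last joint's range is limited). The gripper opens to 85 mm and grips with 20 to 120 N. Pads are 22 mm wide; open, the fingers measure 114 mm over their backs; the gripper's body (76 mm by 85 mm) begins 54 mm behind the grasp point. The pads swing forward as they close: fully open they stand 13 mm farther back than shut.
Start: joints at [-1.44, 0.477, 0.022, 1.555, -0.011, 1.109, -0.083], TCP at [0.16, 0.656, 0.231] pointing down, gripper open.
Joint ranges: [-2.96, 2.96], [-0.34, 2.1], [-1.41, 1.46], [0.24, 2.44], [-1.37, 4.51], [0.17, 1.92], [-2.96, 2.96]. Speed limits (rad/s): [2.39, 2.39, 3.14, 3.14, 3.14, 3.14, 3.14].

## Interface

Orientations are given as a unit quaternion [w, x, y, z].
In Python, from station import bot, imaging, nets gives the robot as it stands. The module is installed in compiled form; this text tells all that it offers.
- The arm moves only by the tool apply_moves, never from a script. Its argument "moves" is text: rows parted by semicolons, each of 7 numbers parted by spaces: the gripper command: -1 is fully open, 1 is shut, values between are in proportion, then the shift along the tool's x, y, z normalised to -1 to 1, where 1 is 120 mm, then the turn, a rotation vector about the tool's x, y, z normalised to -1 to 1, where 1 is 4 degrees. In form: hand dx dy dz rx ry rz; .... A call has 1 to 12 rows; each row shifts and turns the commanded pose from where the row before left it, along the tool's axes as they then stand; what a row does not reach is not made up. A row lasts 1/12 s, in which the tool goes at most 41.7 mm and 7.16 degrees, less where a joint would pass 70% of its speed; a pose out of reach is approached as far as the arm can. A call with a number of a shift or a turn outside -1 to 1 is refused whole. A call with a gripper value outside its range is refused whole. The fingers move at their own pace and stop on an object; "force" is the grip in N (left out, the last holds). Time passes only in rows, so rows that do not move let the fingers close. It gives the time, the measured TCP pose, the force and the opening at its end, in the units of the state.
- bot.get_obs(): the state, without advancing time (a new reading comes with each control period).
- imaging.read_camera(name): name is "scene" or "top"; returns a dict with "image" (384x512x3 uint8, red, green, blue), "fx", "fy", "cx", "cy" (pixels), "dist_coeffs" ([k1, k2, p1, p2, k3] as OpenCV has them; the pictures are not rectified), "view" (4x4, takes a point from world to camera coordinates). Camera axes: x right, y down, z forward; pixel columns grow to the right and rows downward; lengths in m; the calibration is good to about 2 mm. A picture is of the moment at which its call begins. There is no depth.
- bot.hand_in(): hands the job in, once; it reports no verdict.
Trained networks look in a picture, given as the dict that the camera call returned (one of the last four; its "shot" number tells which), for a name from the list of things; names that differ only in an ending like _2 or _b are one class to them, and where a whole thing is asked for, a point or a joint stands for the part that bears it (a point fixed in the world has none). Each returns a list of dicts, best first, with "score" (0 to 1); they miss things now and then, are a little off and sometimes report something else, mostly with a low value. They report only what shows in the picture. A call takes as long as a camera call. They do not tell look-alikes from the thing itself.
- nets.spot_in(picture, name): "rect" ([left, top, right, bottom] in pixels, round what is visible of it).
- nets.outline_of(picture, name): "region" (384x512 bool, what is visible of it) and "rect" ([left, top, right, bottom] in pixels, round what is visible of it).
- nets.spot_point(picture, name): "location" ([column, row] in pixels: a listed point, or the origin of a listed thing).
The state is a dict: "t": time; "q": joint angles; "joint_vel": joint speeds; "joint_torque": joint torques, N m; "eef_pos": TCP position; "tool_rot": TCP orientation; "contact_force": force on the tool from outside, world axes, zero at the start; "torque": the same for the moment, N m; "gripper_width": opening from 0.0 (shut) to 1.0 (fully open).
Only numpy, scipy, OpenCV 4.12 (cv2) and the standard library are available. Lean on these libraries where they do the work, as an engineer would, in place of code of your own. Each camera call takes 0.05 s, during which the arm holds its last target.

## Working session

There is one attempt and no reset: what is moved stays moved. The work goes in short steps, Python scripts to look and compute and a tool call to move; the robot and the scene stay as the last step left them, time stands still between calls to the robot, and variables do not carry over. Pictures are saved under pics/ and viewed, and the job is handed in when it is done.

Besides the shell and the picture viewer there is one more tool, called by a JSON object that holds its "fn" and its "kwargs", one argument or row to a line. apply_moves: Moves the arm, as the interface text tells. Scaled input: -1 to 1 covers 120 mm each way for a shift and 4 degrees each way for a turn. Its arguments: {"type":"object","properties":{"moves":{"type":"string"},"force":{"type":"number"}},"required":["moves"]}

```bash
mkdir -p pics; python3 - <<'E'
from station import bot, imaging, nets
import cv2,numpy as np,pickle
print(bot.get_obs())
for n in ['scene','top']:
    p=imaging.read_camera(n); pickle.dump(p,open(f'{n}0.pkl','wb'))
    cv2.imwrite(f'pics/{n}0.png',cv2.cvtColor(p['image'],cv2.COLOR_RGB2BGR))
    print(n,p['fx'],p['fy'],p['cx'],p['cy'],p['dist_coeffs'],np.round(p['view'],3).tolist())
    for k in ['holder_center','holder_foot','holder_ledge','stand','shelf','slot_left','slot_middle','slot_right','fitted_a_center','fitted_b_center','pot','jar','tin','tumbler','candle','bowl','urn']:
        print(k,[(np.round(d['location']).astype(int).tolist(),round(float(d['score']),2)) for d in nets.spot_point(p,k)][:5])
E
```

```text
{'t': 0.0, 'q': array([-1.44012116,  0.47780886,  0.02233472,  1.5564667 , -0.01149422,
        1.10932091, -0.08310199]), 'joint_vel': array([ 0.00115263,  0.0016564 ,  0.00028492, -0.00066269, -0.00157401,
       -0.00010217, -0.00026364]), 'joint_torque': array([-5.42826238e-04, -5.96449935e+01,  1.60802353e+00, -2.81188345e+01,
        1.25693937e-02,  9.38212004e-03, -2.08695823e-06]), 'eef_pos': array([0.15951676, 0.65525445, 0.23031332]), 'tool_rot': array([ 6.34029366e-04,  7.86284267e-01,  6.17864202e-01, -6.91039195e-04]), 'contact_force': array([ 0.7470266 ,  0.16938142, -0.54227835]), 'torque': array([-0.03538964,  0.01002572, -0.01741749]), 'gripper_width': 1.000089283378331}
scene 414.9568688302943 414.9568688302943 258.8019764750638 190.94902907916574 [-0.02335175  0.          0.          0.          0.        ] [[0.729, 0.684, -0.003, -0.23], [0.501, -0.536, -0.679, -0.309], [-0.466, 0.494, -0.734, 1.68], [0.0, 0.0, 0.0, 1.0]]
holder_center [([204, 216], 0.86), ([236, 218], 0.71), ([152, 230], 0.61)]
holder_foot [([231, 230], 0.87), ([194, 226], 0.72)]
holder_ledge [(
[... 937 characters left out ...]
34], 0.77), ([280, 194], 0.7), ([334, 251], 0.58)]
holder_foot [([333, 269], 0.57)]
holder_ledge [([289, 233], 0.78), ([282, 199], 0.71), ([94, 248], 0.22)]
stand [([248, 273], 0.74), ([281, 199], 0.65)]
shelf [([164, 196], 0.79)]
slot_left [([189, 194], 0.59), ([127, 183], 0.56), ([193, 151], 0.16)]
slot_middle [([141, 141], 0.69)]
slot_right [([190, 196], 0.59)]
fitted_a_center [([158, 189], 0.64)]
fitted_b_center [([127, 188], 0.44)]
pot [([168, 149], 0.67), ([160, 196], 0.26)]
jar [([195, 152], 0.56)]
tin [([140, 140], 0.85), ([278, 195], 0.22)]
tumbler [([146, 237], 0.74), ([277, 194], 0.4)]
candle [([97, 249], 0.57)]
bowl [([271, 140], 0.69)]
urn [([214, 235], 0.82), ([280, 195], 0.2)]
```

```bash
python3 - <<'E'
import cv2
a=cv2.imread('pics/scene0.png');b=cv2.imread('pics/top0.png')
cv2.imwrite('pics/s_c.png',cv2.resize(a[110:310,90:390],(800,533),interpolation=cv2.INTER_CUBIC))
cv2.imwrite('pics/t_c.png',cv2.resize(b[110:310,80:380],(800,533),interpolation=cv2.INTER_CUBIC))
E
```

```text
(no output)
```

View pics/s_c.png

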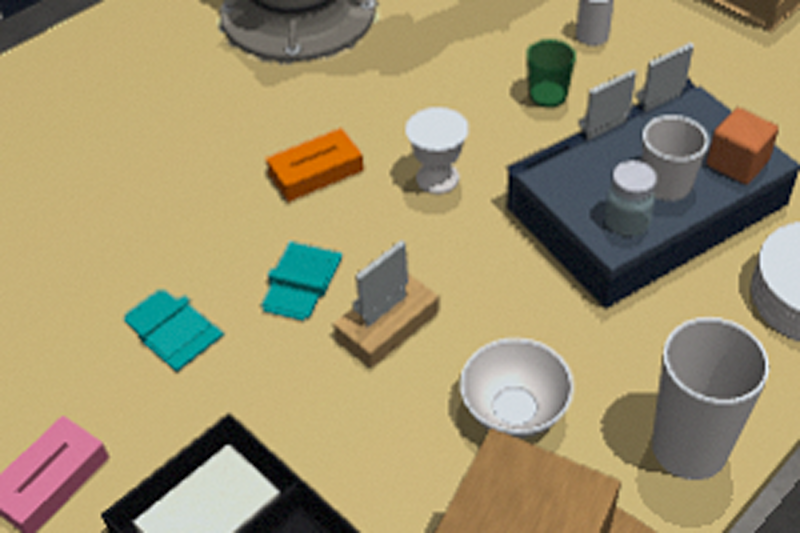

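View pics/t_c.png

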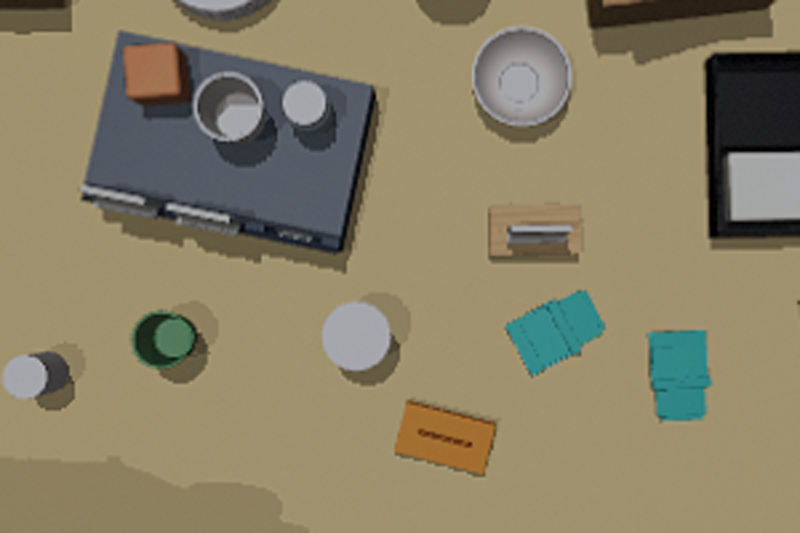

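The meant holder is the grey one in the wooden block (scene px ≈ (235,218), top px ≈ (281,197)). The orange block (scene (208,172)) and pink block (scene (109,287)) are empty and the wrong colour, and the turquoise plates lie flat. The empty slot is the right one (top px ≈ (191,198)). Enlarging to confirm and measure.

```bash
python3 - <<'E'
import cv2
a=cv2.imread('pics/scene0.png');b=cv2.imread('pics/top0.png')
def c(im,x,y,w,h,s,n): cv2.imwrite(n,cv2.resize(im[y:y+h,x:x+w],None,fx=s,fy=s,interpolation=cv2.INTER_CUBIC))
c(a,205,195,60,60,10,'pics/c1.png')
c(b,250,170,60,60,10,'pics/c2.png')
c(b,105,115,130,100,6,'pics/c3.png')
c(a,275,120,120,110,5.4,'pics/c4.png')
E
```

```text
(no output)
```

View pics/c1.png

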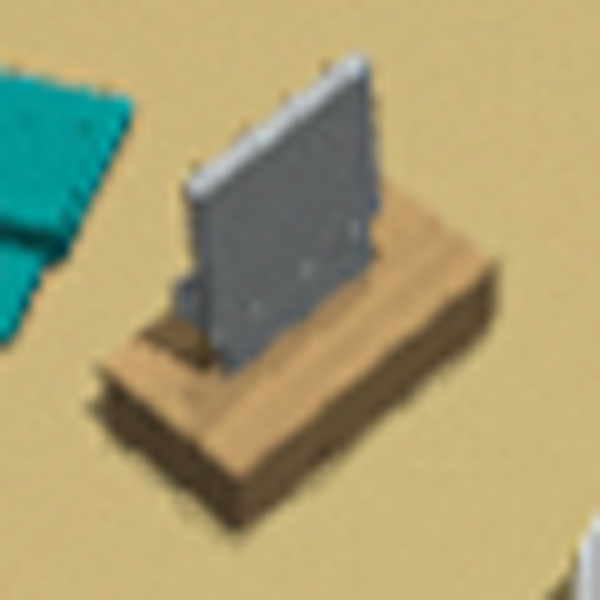

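View pics/c2.png

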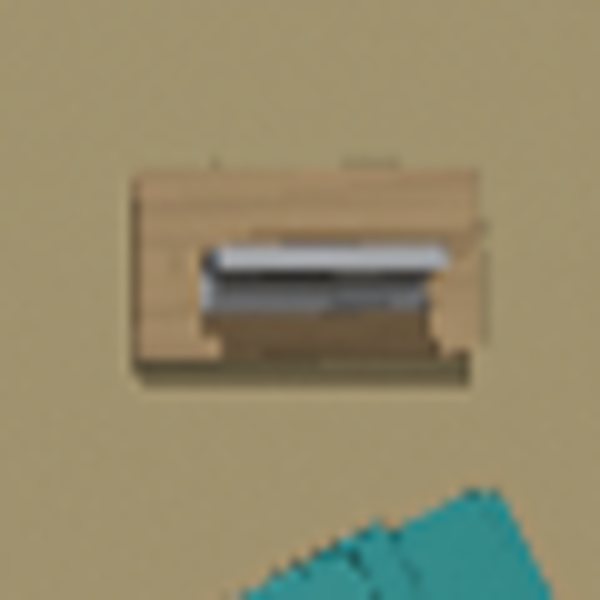

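View pics/c3.png

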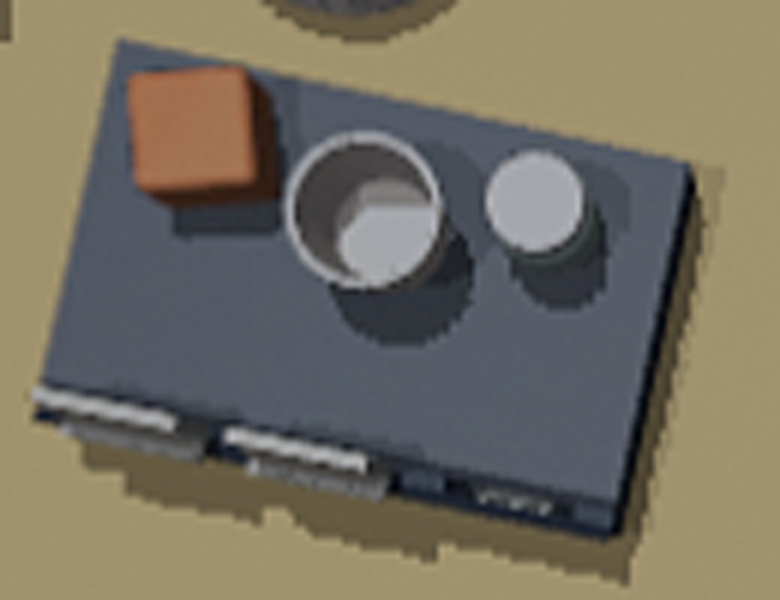

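View pics/c4.png

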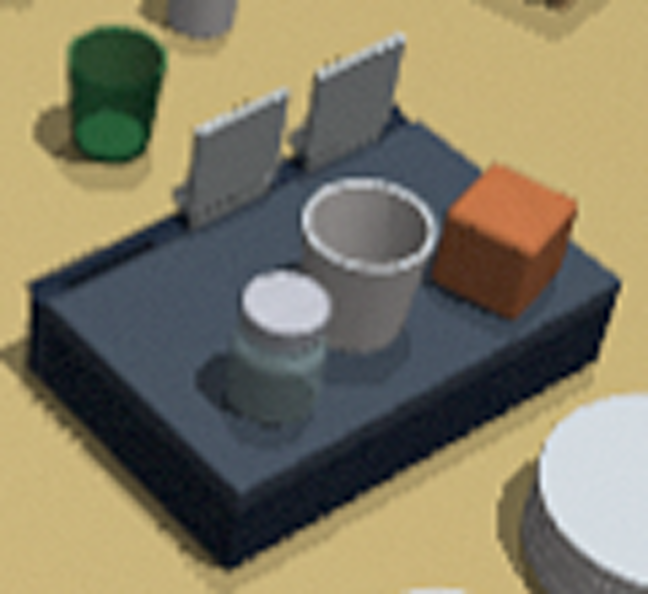

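```bash
cat > h.py <<'E'
import cv2,numpy as np,pickle
from scipy.optimize import least_squares
C={n:pickle.load(open(f'{n}0.pkl','rb')) for n in ['scene','top']}
def proj(n,P):
    c=C[n];V=np.array(c['view']);K=np.array([[c['fx'],0,c['cx']],[0,c['fy'],c['cy']],[0,0,1.]])
    r,_=cv2.Rodrigues(V[:3,:3]);return cv2.projectPoints(np.atleast_2d(np.array(P,float)),r,V[:3,3],K,np.array(c['dist_coeffs'],float))[0].reshape(-1,2)
def T(p,P):
    x,y,a=p[:3];P=np.atleast_2d(np.array(P,float));c,s=np.cos(a),np.sin(a)
    return np.c_[x+c*P[:,0]-s*P[:,1],y+s*P[:,0]+c*P[:,1],P[:,2]]
def px(uv,s,ox,oy): uv=np.array(uv,float);return (uv+.5)/s-.5+[ox,oy]
def fit(obs,p0,show=True):
    def f(p): return np.concatenate([(proj(n,T(p,[P]))[0]-u) for n,P,u in obs])
    r=least_squares(f,p0,loss='soft_l1');
    if show:
        print(np.round(r.x,4))
        for (n,P,u),e in zip(obs,f(r.x).reshape(-1,2)): print(n,P,np.round(e,2))
    return r.x
E
cat > fit1.py <<'E'
from h import *
t=lambda u:px(u,6,105,115); s=lambda u:px(u,5.4,275,120)
D=.182
obs=[('top',(D,.15,.072),t((118,40))),('top',(D,-.15,.072),t((690,163))),
('top',(0,.13,.144),t((33,393))),('top',(0,.06,.144),t((177,423))),('top',(0,.035,.144),t((225,437))),('top',(0,-.035,.144),t((368,463))),
('scene',(D,-.15,.072),s((240,493))),('scene',(D,.15,.072),s((620,287))),('scene',(-.008,-.15,.072),s((32,287))),('scene',(D,-.15,0),s((230,568))),
('scene',(0,.035,.144),s((195,130))),('scene',(0,-.035,.144),s((288,93))),('scene',(0,.13,.144),s((318,75))),('scene',(0,.06,.144),s((403,38)))]
# scene camera looks from +x side: left in picture = -y
obs[10:]=[('scene',(0,-.035,.144),s((195,130))),('scene',(0,.035,.144),s((288,93))),('scene',(0,.06,.144),s((318,75))),('scene',(0,.13,.144),s((403,38)))]
p=fit(obs,[.65,.05,-.2]); print('slot_right',T(p,[0,-.095,.072]))
t=lambda u:px(u,10,250,170); s=lambda u:px(u,10,205,195)
obs=[('top',(.03,.055,.03),t((135,170))),('top',(.03,-.055,.03),t((477,170))),('top',(-.03,.055,.03),t((135,360))),('top',(-.03,-.055,.03),t((470,355))),
('scene',(.03,-.055,.03),s((238,472))),('scene',(.03,.055,.03),s((497,265))),('scene',(-.03,-.055,.03),s((98,370))),('scene',(.03,-.055,0),s((238,530))),('scene',(.03,.055,0),s((492,325)))]
q=fit(obs,[.6,-.25,0])
obs=[('top',(0,.035,.116),t((212,258))),('top',(0,-.035,.116),t((446,258))),('scene',(0,-.035,.116),s((197,187))),('scene',(0,.035,.116),s((362,63)))]
fit(obs,q)
E
python3 fit1.py
```

```text
[ 0.5408  0.052  -0.2145]
top (0.182, 0.15, 0.072) [-0.78  1.84]
top (0.182, -0.15, 0.072) [-0.47  1.05]
top (0, 0.13, 0.144) [ 0.24 -0.23]
top (0, 0.06, 0.144) [ 0.19 -0.42]
top (0, 0.035, 0.144) [ 0.71 -1.05]
top (0, -0.035, 0.144) [ 0.63 -0.61]
scene (0.182, -0.15, 0.072) [-0.47 -0.88]
scene (0.182, 0.15, 0.072) [-0.58 -2.61]
scene (-0.008, -0.15, 0.072) [0.2  0.48]
scene (0.182, -0.15, 0) [-0.99  0.13]
scene (0, -0.035, 0.144) [0.99 0.77]
scene (0, 0.035, 0.144) [ 0.26 -0.34]
scene (0, 0.06, 0.144) [0.44 0.23]
scene (0, 0.13, 0.144) [ 0.31 -0.46]
slot_right [[ 0.52054954 -0.04080193  0.072     ]]
[ 0.5204 -0.3246 -0.0128]
top (0.03, 0.055, 0.03) [0.11 0.16]
top (0.03, -0.055, 0.03) [0.18 0.08]
top (-0.03, 0.055, 0.03) [ 0.2  -0.13]
top (-0.03, -0.055, 0.03) [1.03 0.27]
scene (0.03, -0.055, 0.03) [-0.18  0.21]
scene (0.03, 0.055, 0.03) [ 0.17 -0.31]
scene (-0.03, -0.055, 0.03) [ 0.09 -0.92]
scene (0.03, -0.055, 0) [0.4  0.33]
scene (0.03, 0.055, 0) [ 0.77 -0.27]
[ 0.5178 -0.3241 -0.0059]
top (0, 0.035, 0.116) [0.27 0.02]
top (0, -0.035, 0.116) [ 0.13 -0.2 ]
scene (0, -0.035, 0.116) [-0.4   0.14]
scene (0, 0.035, 0.116) [ 0.61 -0.89]
```

```bash
cat > fit2.py <<'E'
from h import *
t=lambda u:px(u,6,105,115); s=lambda u:px(u,5.4,275,120)
obs=[('top',(1,.15,.072),t((118,40))),('top',(1,-.15,.072),t((690,163))),
('top',(0,.13,.144),t((33,393))),('top',(0,.06,.144),t((177,423))),('top',(0,.035,.144),t((225,437))),('top',(0,-.035,.144),t((368,463))),
('scene',(1,-.15,.072),s((240,493))),('scene',(1,.15,.072),s((620,287))),('scene',(-.008,-.15,.072),s((32,287))),('scene',(1,-.15,0),s((230,568))),
('scene',(0,-.035,.144),s((195,130))),('scene',(0,.035,.144),s((288,93))),('scene',(0,.06,.144),s((318,75))),('scene',(0,.13,.144),s((403,38)))]
def f(p):
    o=[]
    for n,P,u in obs:
        P=np.array(P); 
        if P[0]==1:P[0]=p[3]
        o.append(proj(n,T(p,[P]))[0]-u)
    return np.concatenate(o)
r=least_squares(f,[.54,.05,-.2,.19],loss='soft_l1');print(np.round(r.x,4));print(np.round(f(r.x).reshape(-1,2),2));p=r.x
print('slot_right',T(p,[0,-.095,.072]))
# rectified overlay
for n,(x0,y0,w,h,S) in {'top':(105,115,130,100,6),'scene':(275,120,120,110,5.4)}.items():
    im=cv2.cvtColor(C[n]['image'],cv2.COLOR_RGB2BGR)[y0:y0+h,x0:x0+w];im=cv2.resize(im,None,fx=S,fy=S,interpolation=cv2.INTER_CUBIC)
    im=cv2.convertScaleAbs(im,alpha=1.6,beta=20)
    def line(P,col):
        q=(proj(n,T(p,P))-[x0,y0]+.5)*S-.5
        cv2.polylines(im,[np.round(q).astype(int)],True,col,1)
    D=p[3]
    line([(-.008,.15,.072),(D,.15,.072),(D,-.15,.072),(-.008,-.15,.072)],(0,0,255))
    line([(-.008,.15,.0),(D,.15,.0),(D,-.15,.0),(-.008,-.15,.0)],(0,0,255))
    for y in(.095,0): line([(.0035,y+.035,.144),(.0035,y-.035,.144),(-.0035,y-.035,.144),(-.0035,y+.035,.144)],(0,255,0))
    line([(.004,-.095+.034,.072),(.004,-.095-.034,.072),(-.004,-.095-.034,.072),(-.004,-.095+.034,.072)],(0,255,255))
    cv2.imwrite(f'pics/ov_{n}.png',im)
E
python3 fit2.py
```

```text
[ 0.5387  0.0529 -0.2231  0.1889]
[[-0.    0.02]
 [ 0.11  0.04]
 [ 0.    0.1 ]
 [-0.08  0.1 ]
 [ 0.42 -0.45]
 [ 0.29  0.19]
 [-0.01  0.01]
 [ 0.54 -1.41]
 [-0.31 -0.2 ]
 [-0.56  1.01]
 [ 0.61  0.3 ]
 [-0.01 -0.7 ]
 [ 0.21 -0.09]
 [ 0.19 -0.67]]
slot_right [[ 0.51772424 -0.03970666  0.072     ]]
```

View pics/ov_top.png

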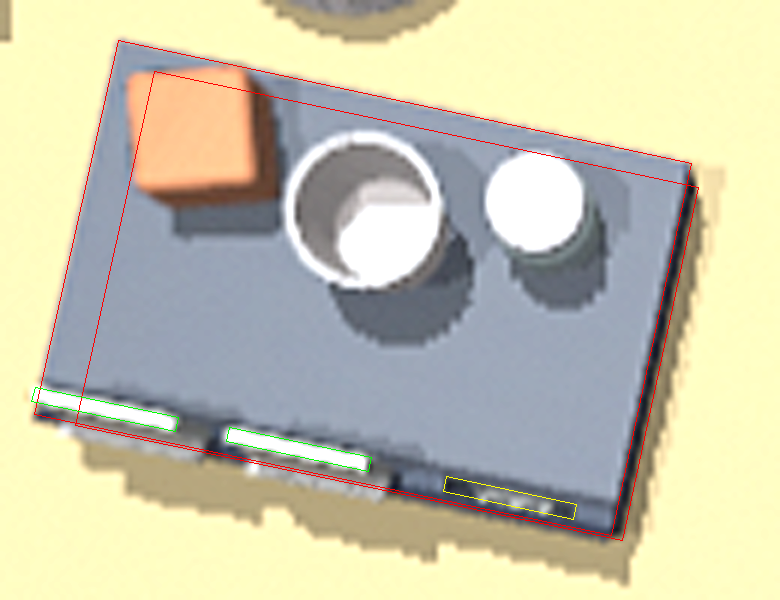

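View pics/ov_scene.png

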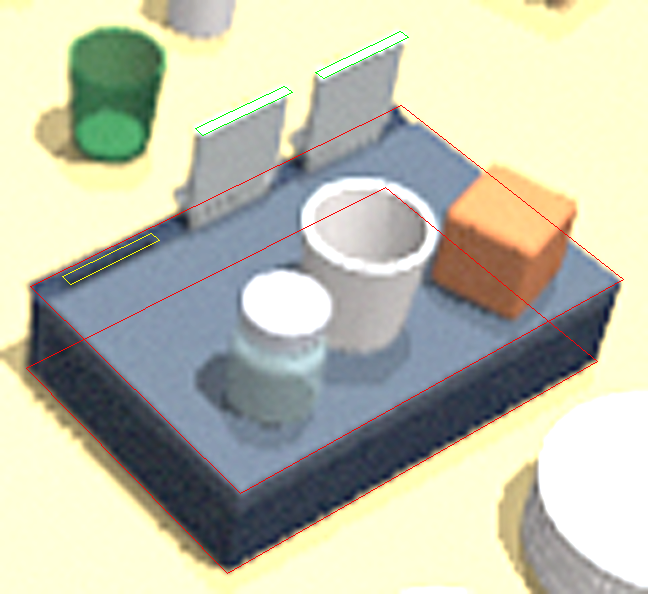

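Both overlays fit within about 1 px. Slot_right is at about (0.518, -0.040) with shelf yaw -0.223. The holder is at about (0.518, -0.324) with yaw -0.01 and its ledge already to -x. Moving over now.

{"fn": "apply_moves", "kwargs": {
  "moves": "-1 -0.19 0.25 0 0 0 0;-1 -0.19 0.25 0 0 0 0;-1 -0.19 0.25 0 0 0 0;-1 -0.19 0.25 0 0 0 0;-1 -0.19 0.25 0 0 0 0;-1 -0.19 0.25 0 0 0 0;-1 -0.19 0.25 0 0 0 0;-1 -0.19 0.25 0 0 0 0;-1 -0.19 0.25 0 0 0 0;-1 -0.19 0.25 0 0 0 0;-1 -0.19 0.25 0 0 0 0;-1 -0.19 0.25 0 0 0 0",
  "force": 30
}}

```text
t: 2.8
eef_pos: [0.4457, 0.3034, 0.2317]
tool_rot: [-0.0, 0.786, 0.618, 0.0]
contact_force: [1.0, 0.1, 1.4]
gripper_width: 0.994
```

{"fn": "apply_moves", "kwargs": {
  "moves": "-1 0 0 0 0 0 1;-1 0 0 0 0 0 1;-1 0 0 0 0 0 1;-1 0 0 0 0 0 1;-1 0 0 0 0 0 1;-1 0 0 0 0 0 1;-1 0 0 0 0 0 1;-1 0 0 0 0 0 1;-1 0 0 0 0 0 1;-1 0 0 0 0 0 1"
}}

```text
t: 3.63
eef_pos: [0.4447, 0.3049, 0.2315]
tool_rot: [-0.0, 0.951, 0.31, 0.0]
contact_force: [0.3, 0.6, 0.5]
gripper_width: 0.998
```

```bash
cat > m.py <<'E'
import sys,numpy as np
from scipy.spatial.transform import Rotation as R
from station import bot
def go(tx,ty,tz,yaw=None):
    o=bot.get_obs();w,x,y,z=o['tool_rot'];r=R.from_quat([x,y,z,w]);M=r.as_matrix()
    d=np.array([tx,ty,tz])-o['eef_pos']
    print('t',round(o['t'],2),'pos',np.round(o['eef_pos'],4),'q',np.round(o['q'],2),'w',round(o['gripper_width'],3),'F',np.round(o['contact_force'],1))
    print('xaxis deg',round(np.degrees(np.arctan2(M[1,0],M[0,0])),2),'tilt z',np.round(M[:,2],4))
    print('tool shift units',np.round(M.T@d/.12,3))
    if yaw is not None:
        c,s=np.cos(yaw),np.sin(yaw);G=np.array([[c,s,0],[s,-c,0],[0,0,-1]]).astype(float)
        print('turn units',np.round(np.degrees(R.from_matrix(M.T@G).as_rotvec())/4,3))
        print('after-turn shift units',np.round(G.T@d/.12,3))
if __name__=='__main__': go(*map(float,sys.argv[1:]))
E
python3 m.py .518 -.324 .2 -.009
```

```text
t 3.63 pos [0.4447 0.3049 0.2315] q [-0.97  0.26  0.3   1.9  -0.09  1.    0.  ] w 0.998 F [0.3 0.6 0.5]
xaxis deg 36.12 tilt z [ 2.e-04  3.e-04 -1.e+00]
tool shift units [-2.596  4.594  0.261]
turn units [-4.000e-03 -4.000e-03  9.158e+00]
after-turn shift units [0.658 5.235 0.262]
```

{"fn": "apply_moves", "kwargs": {
  "moves": "-1 0 0 0 0 0 1;-1 0 0 0 0 0 1;-1 0 0 0 0 0 1;-1 0 0 0 0 0 1;-1 0 0 0 0 0 1;-1 0 0 0 0 0 1;-1 0 0 0 0 0 1;-1 0 0 0 0 0 1;-1 0 0 0 0 0 1;-1 0.1 0 0 0 0 0.15;-1 0.3 0 0 0 0 0;-1 0.26 0 0 0 0 0"
}}

```text
t: 4.63
eef_pos: [0.5253, 0.3053, 0.2317]
tool_rot: [-0.001, 1.0, -0.0, 0.0]
contact_force: [1.1, -0.1, 0.1]
gripper_width: 1.001
```

{"fn": "apply_moves", "kwargs": {
  "moves": "-1 0 0.32 0 0 0 0;-1 0 0.32 0 0 0 0;-1 0 0.32 0 0 0 0;-1 0 0.32 0 0 0 0;-1 0 0.32 0 0 0 0;-1 0 0.32 0 0 0 0;-1 0 0.32 0 0 0 0;-1 0 0.32 0 0 0 0;-1 0 0.32 0 0 0 0;-1 0 0.32 0 0 0 0;-1 0 0.32 0 0 0 0;-1 0 0.32 0 0 0 0"
}}

```text
t: 5.63
eef_pos: [0.522, -0.1588, 0.2317]
tool_rot: [0.0, 1.0, -0.002, 0.001]
contact_force: [0.8, 0.6, -0.2]
gripper_width: 0.997
```

```bash
python3 m.py .518 -.324 .2 -.009
```

```text
t 5.63 pos [ 0.522  -0.1588  0.2317] q [-0.32  0.3   0.61  1.9  -0.2   1.01  0.38] w 0.997 F [ 0.8  0.6 -0.2]
xaxis deg -0.17 tilt z [ 1.1e-03 -3.0e-04 -1.0e+00]
tool shift units [-0.03   1.377  0.265]
turn units [ 0.004 -0.016  0.086]
after-turn shift units [-0.021  1.377  0.264]
```

{"fn": "apply_moves", "kwargs": {
  "moves": "-1 0 0.27 0 0 0 0.1;-1 0 0.27 0 0 0 0;-1 0 0.27 0 0 0 0;-1 0 0.27 0 0 0 0;-1 0 0.27 0 0 0 0;-1 0 0.03 0 0 0 0;-1 0 0 0 0 0 0;-1 0 0 0 0 0 0"
}}

```text
t: 6.3
eef_pos: [0.5201, -0.3218, 0.231]
tool_rot: [-0.0, 1.0, -0.006, -0.0]
contact_force: [-0.4, 0.6, -0.7]
gripper_width: 0.998
```

```bash
python3 m.py .519 -.3243 .076 -.009; python3 - <<'E'
from station import imaging
import cv2
for n,b in (('scene',(190,170,80,80)),('top',(240,150,90,90))):
    p=imaging.read_camera(n); x,y,w,h=b
    cv2.imwrite(f'pics/{n}1.png',cv2.resize(cv2.cvtColor(p['image'],cv2.COLOR_RGB2BGR)[y:y+h,x:x+w],None,fx=6,fy=6,interpolation=cv2.INTER_CUBIC))
E
```

```text
t 6.3 pos [ 0.5201 -0.3218  0.231 ] q [-0.02  0.43  0.64  1.75 -0.28  1.06  0.7 ] w 0.998 F [-0.4  0.6 -0.7]
xaxis deg -0.65 tilt z [-3.e-04  3.e-04 -1.e+00]
tool shift units [-0.009  0.021  1.292]
turn units [-0.004  0.004 -0.034]
after-turn shift units [-0.009  0.02   1.292]
```

View pics/scene1.png

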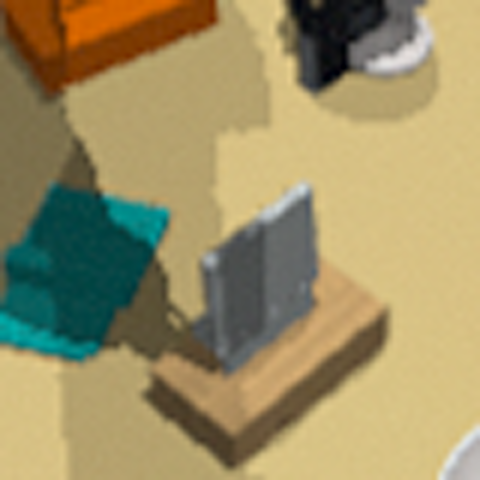

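The block is unmoved with the holder standing in it, and a fingertip shows at the top of the crop (≈(320,60)). Descending.

{"fn": "apply_moves", "kwargs": {
  "moves": "-1 -0.01 0.02 0.25 0 0 0;-1 0 0 0.25 0 0 0;-1 0 0 0.25 0 0 0;-1 0 0 0.2 0 0 0;-1 0 0 0.15 0 0 0;-1 0 0 0.1 0 0 0;-1 0 0 0.09 0 0 0;-1 0 0 0 0 0 0;-1 0 0 0 0 0 0"
}}

```text
t: 7.15
eef_pos: [0.5191, -0.3239, 0.0768]
tool_rot: [-0.0, 1.0, -0.006, 0.0]
contact_force: [0.2, -0.5, -0.4]
gripper_width: 1.002
```

```bash
python3 m.py .519 -.3243 .076 -.009; python3 - <<'E'
from station import imaging
import cv2
for n,b in (('scene',(170,140,120,110)),('top',(230,150,120,90))):
    p=imaging.read_camera(n); x,y,w,h=b
    cv2.imwrite(f'pics/{n}2.png',cv2.resize(cv2.cvtColor(p['image'],cv2.COLOR_RGB2BGR)[y:y+h,x:x+w],None,fx=5,fy=5,interpolation=cv2.INTER_CUBIC))
E
```

```text
t 7.15 pos [ 0.5191 -0.3239  0.0768] q [ 0.07  0.61  0.53  1.86 -0.42  0.78  0.82] w 1.002 F [ 0.2 -0.5 -0.4]
xaxis deg -0.64 tilt z [ 2.e-04  0.e+00 -1.e+00]
tool shift units [-0.001  0.004  0.006]
turn units [-0.    -0.003 -0.03 ]
after-turn shift units [-0.001  0.004  0.006]
```

View pics/scene2.png

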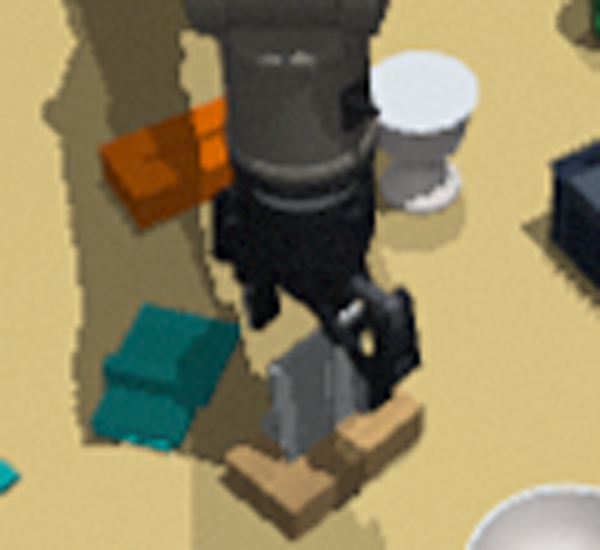

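The fingers straddle the panel (the near one at crop (395,350)). Closing.

{"fn": "apply_moves", "kwargs": {
  "moves": "0.6 0 0 0 0 0 0;0.7 0 0 0 0 0 0;0.8 0 0 0 0 0 0;0.9 0 0 0 0 0 0;1 0 0 0 0 0 0;1 0 0 0 0 0 0;1 0 0 0 0 0 0;1 0 0 0 0 0 0;1 0 0 0 0 0 0;1 0 0 0 0 0 0",
  "force": 40
}}

```text
t: 8.08
eef_pos: [0.5205, -0.3242, 0.077]
tool_rot: [0.0, 1.0, -0.005, 0.002]
contact_force: [5.6, -0.5, 0.4]
gripper_width: 0.079
```

```bash
python3 m.py .519 -.3243 .2
```

```text
t 8.08 pos [ 0.5205 -0.3242  0.077 ] q [ 0.07  0.61  0.53  1.86 -0.42  0.78  0.82] w 0.079 F [ 5.6 -0.5  0.4]
xaxis deg -0.63 tilt z [ 0.003 -0.001 -1.   ]
tool shift units [-0.01   0.002 -1.025]
```

{"fn": "apply_moves", "kwargs": {
  "moves": "1 0.015 0 0 0 0 0;1 0 0 0 0 0 0;1 0 0 -0.05 0 0 0;1 0 0 -0.1 0 0 0;1 0 0 -0.15 0 0 0;1 0 0 -0.2 0 0 0;1 0 0 -0.2 0 0 0;1 0 0 -0.2 0 0 0;1 0 0 -0.2 0 0 0;1 0 0 -0.2 0 0 0;1 0 0 0 0 0 0;1 0 0 0 0 0 0"
}}

```text
t: 9.08
eef_pos: [0.5197, -0.3247, 0.2334]
tool_rot: [0.0, 1.0, -0.006, 0.0]
contact_force: [-0.3, -0.0, -0.9]
gripper_width: 0.077
```

```bash
python3 m.py .5177 -.0397 .2 -.2231; python3 - <<'E'
from station import imaging,nets
import cv2,pickle
for n,b in (('scene',(170,110,120,110)),('top',(230,150,120,90))):
    p=imaging.read_camera(n); x,y,w,h=b; pickle.dump(p,open(f'{n}3.pkl','wb'))
    cv2.imwrite(f'pics/{n}3.png',cv2.resize(cv2.cvtColor(p['image'],cv2.COLOR_RGB2BGR)[y:y+h,x:x+w],None,fx=5,fy=5,interpolation=cv2.INTER_CUBIC))
    for k in('holder_foot','holder_ledge'):print(n,k,[(d['location'],d['score']) for d in nets.spot_point(p,k)][:3])
E
```

```text
t 9.08 pos [ 0.5197 -0.3247  0.2334] q [-0.02  0.43  0.64  1.74 -0.29  1.07  0.71] w 0.077 F [-0.3 -0.  -0.9]
xaxis deg -0.74 tilt z [ 4.e-04 -2.e-04 -1.e+00]
tool shift units [-0.048 -2.375  0.278]
turn units [ 2.00e-03 -6.00e-03  3.01e+00]
after-turn shift units [-0.542 -2.313  0.278]
scene holder_foot [([147.1, 223.4], 0.97), ([228.3, 196.1], 0.87), ([196.1, 228.5], 0.55)]
scene holder_ledge [([148.5, 226.8], 0.93), ([202.8, 212.8], 0.91), ([228.9, 179.6], 0.72)]
top holder_foot [([334.0, 267.3], 0.71), ([304.2, 225.6], 0.56)]
top holder_ledge [([334.7, 253.2], 0.73), ([291.0, 231.7], 0.7), ([125.7, 187.2], 0.45)]
```

View pics/scene3.png

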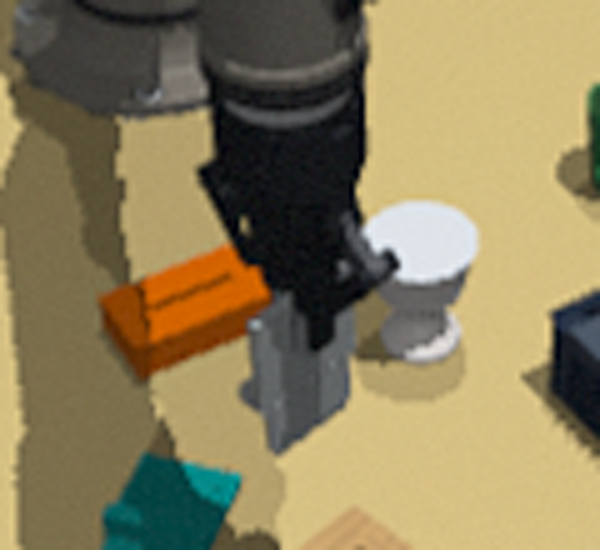

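View pics/top3.png

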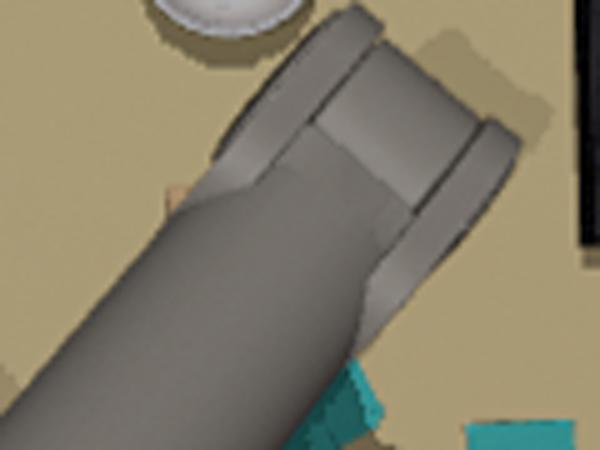

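```bash
python3 - <<'E'
from h import *
p=[.5197,-.3247,-.0129]
pt=[(0,0,.1644),(.0015,-.026,.1644),(.0015,.026,.1644),(.0035,-.035,.2044),(.0035,.035,.2044),(.0035,-.035,.2724),(.0035,.035,.2724),(.0025,-.03,.1704),(.0025,.03,.1704)]
pr=proj('scene',T(p,pt));print(np.round(np.c_[pr,(pr-[170,110]+.5)*5-.5],1))
im=cv2.imread('pics/scene3.png')
for u,v in (pr-[170,110]+.5)*5-.5: cv2.circle(im,(int(u),int(v)),3,(0,0,255),1)
im=cv2.convertScaleAbs(im[250:500,180:430],alpha=1.5,beta=20);cv2.imwrite('pics/ov3.png',cv2.resize(im,None,fx=2.4,fy=2.4))
E
```

```text
[[232.2 195.7 313.1 430.7]
 [225.8 201.1 280.8 457.3]
 [239.3 191.1 348.4 407.3]
 [222.9 193.4 266.4 418.9]
 [241.6 179.8 359.9 351.2]
 [221.1 175.4 257.6 329. ]
 [240.7 161.8 355.6 261. ]
 [224.8 200.6 276.  455. ]
 [240.5 189.  354.3 397.2]]
```

View pics/ov3.png

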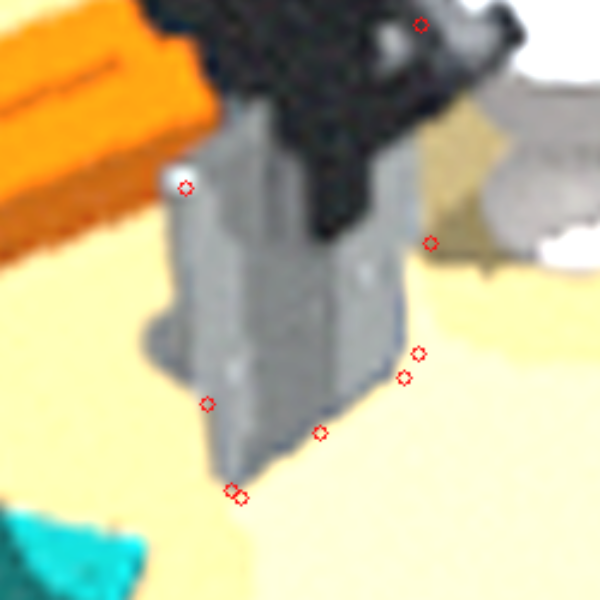

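The holder is lifted clear and upright. Its image sits about 1 px left of the prediction, so I'll recheck against the fitted neighbours when hovering over the slot.

{"fn": "apply_moves", "kwargs": {
  "moves": "1 0 0 0 0 0 0.75;1 0 0 0 0 0 0.75;1 0 0 0 0 0 0.75;1 0 0 0 0 0 0.76;1 -0.068 -0.29 0 0 0 0;1 -0.068 -0.29 0 0 0 0;1 -0.068 -0.29 0 0 0 0;1 -0.068 -0.29 0 0 0 0;1 -0.068 -0.29 0 0 0 0;1 -0.068 -0.29 0 0 0 0;1 -0.068 -0.29 0 0 0 0;1 -0.068 -0.28 0 0 0 0"
}}

```text
t: 10.38
eef_pos: [0.5172, -0.0375, 0.2321]
tool_rot: [0.0, 0.994, -0.111, -0.0]
contact_force: [-0.4, -0.3, -0.2]
gripper_width: 0.08
```

{"fn": "apply_moves", "kwargs": {
  "moves": "1 0 0 0.1 0 0 0;1 0 0 0.15 0 0 0;1 0 0 0.15 0 0 0;1 0 0 0.05 0 0 0;1 0 0 0 0 0 0;1 0 0 0 0 0 0"
}}

```text
t: 10.88
eef_pos: [0.5178, -0.0398, 0.1785]
tool_rot: [0.0, 0.994, -0.111, -0.0]
contact_force: [0.6, -0.4, -0.6]
gripper_width: 0.075
```

```bash
python3 m.py .5177 -.0397 .16 -.2231; python3 - <<'E'
from station import imaging,nets,bot
import cv2,pickle
for n,b in (('scene',(265,90,120,110)),('top',(100,120,130,100))):
    p=imaging.read_camera(n); x,y,w,h=b; pickle.dump(p,open(f'{n}4.pkl','wb'))
    cv2.imwrite(f'pics/{n}4.png',cv2.resize(cv2.cvtColor(p['image'],cv2.COLOR_RGB2BGR)[y:y+h,x:x+w],None,fx=5,fy=5,interpolation=cv2.INTER_CUBIC))
E
```

```text
t 10.88 pos [ 0.5178 -0.0398  0.1785] q [-0.56  0.32  0.63  2.01 -0.24  0.88 -0.02] w 0.075 F [ 0.6 -0.4 -0.6]
xaxis deg -12.76 tilt z [-8.e-04 -5.e-04 -1.e+00]
tool shift units [-0.001 -0.001  0.154]
turn units [0.01  0.009 0.005]
after-turn shift units [-0.001 -0.001  0.154]
```

View pics/scene4.png

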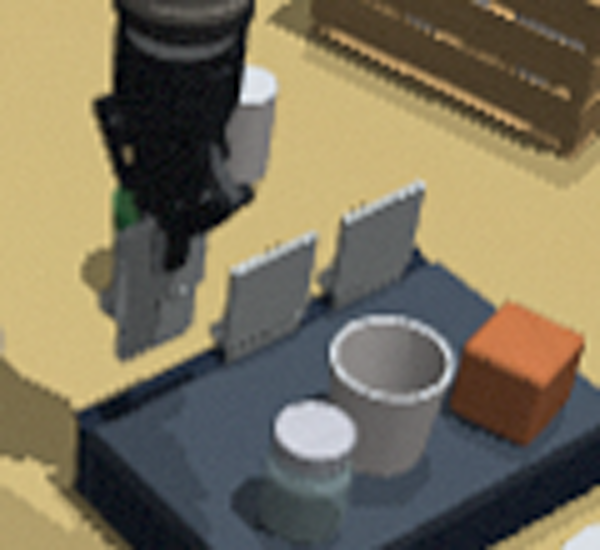

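View pics/top4.png

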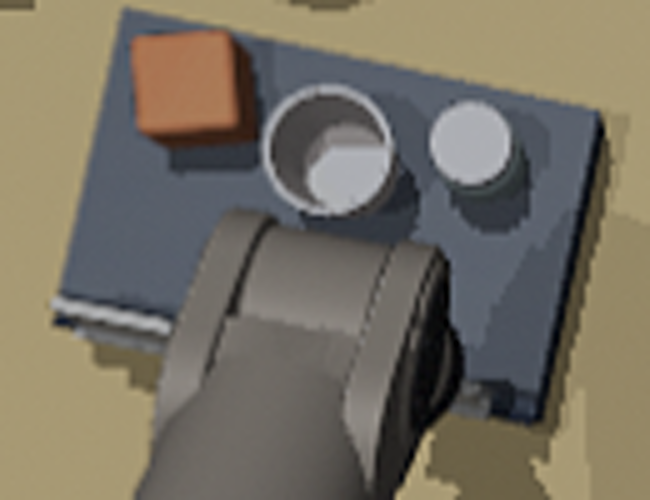

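```bash
cat > ov4.py <<'E'
from h import *
import sys
pk,tx,ty,tz,name=sys.argv[1],*map(float,sys.argv[2:5]),sys.argv[5]
im=cv2.cvtColor(pickle.load(open(pk,'rb'))['image'],cv2.COLOR_RGB2BGR)
x0,y0,w,h,S=275,125,65,55,12
im=cv2.resize(im[y0:y0+h,x0:x0+w],None,fx=S,fy=S,interpolation=cv2.INTER_CUBIC);im=cv2.convertScaleAbs(im,alpha=1.6,beta=20)
def wire(p,z,col):
    x=.0035
    for P in ([(x,-.035,z+.108),(x,.035,z+.108),(x,.035,z+.04),(x,-.035,z+.04)],[(.0025,-.03,z+.04),(.0025,-.03,z+.006),(.0025,.03,z+.006),(.0025,.03,z+.04)],[(.0015,-.026,z+.006),(.0015,-.026,z),(.0015,.026,z),(.0015,.026,z+.006)]):
        q=(proj('scene',T(p,P))-[x0,y0]+.5)*S-.5;cv2.polylines(im,[np.round(q).astype(int)],True,col,1)
s=[.5387,.0529,-.2231]
wire(s,.036,(0,255,0))
wire([tx,ty,-.2231],tz-.069,(0,0,255))
cv2.imwrite(name,im)
E
python3 ov4.py scene4.pkl .5178 -.0398 .1785 pics/ov4.png
```

View pics/ov4.png

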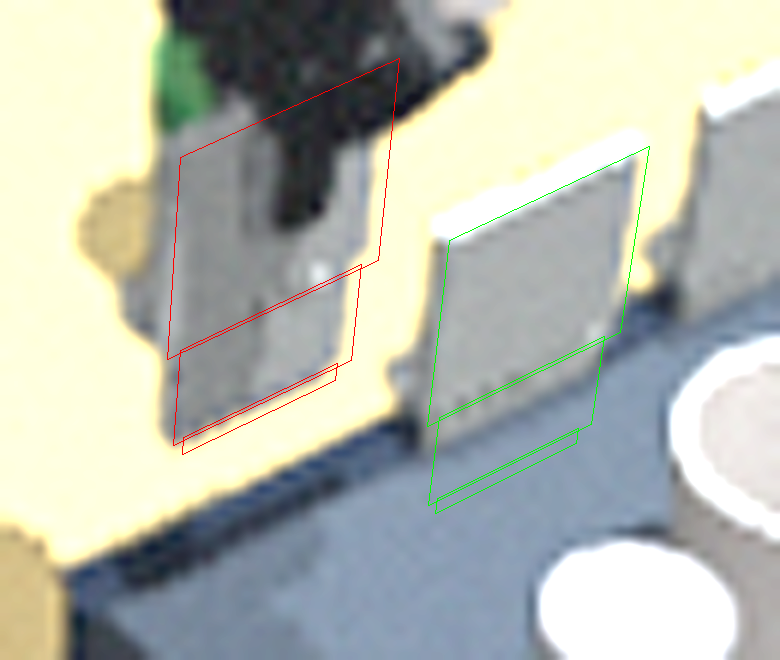

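Held holder and fitted neighbour both show the same ~1 px camera bias, so the relative alignment is within about 1 mm. I'll nudge +y slightly and lower into the mouth.

{"fn": "apply_moves", "kwargs": {
  "moves": "1 0 -0.007 0.1 0 0 0;1 0 0 0.1 0 0 0;1 0 0 0.08 0 0 0;1 0 0 0.04 0 0 0;1 0 0 0.04 0 0 0;1 0 0 0 0 0 0"
}}

```text
t: 11.48
eef_pos: [0.5175, -0.0387, 0.1344]
tool_rot: [0.0, 0.994, -0.111, -0.001]
contact_force: [-1.4, -0.2, -0.8]
gripper_width: 0.077
```

```bash
python3 m.py .5179 -.039 .105 -.2231; python3 - <<'E'
from station import imaging
import pickle
pickle.dump(imaging.read_camera('scene'),open('scene5.pkl','wb'))
E
python3 ov4.py scene5.pkl .5179 -.039 .135 pics/ov5.png
```

```text
t 11.48 pos [ 0.5175 -0.0387  0.1344] q [-0.52  0.39  0.59  2.05 -0.3   0.79  0.03] w 0.077 F [-1.4 -0.2 -0.8]
xaxis deg -12.73 tilt z [-1.5e-03 -3.0e-04 -1.0e+00]
tool shift units [0.004 0.002 0.245]
turn units [0.009 0.02  0.013]
after-turn shift units [0.004 0.002 0.245]
```

View pics/ov5.png

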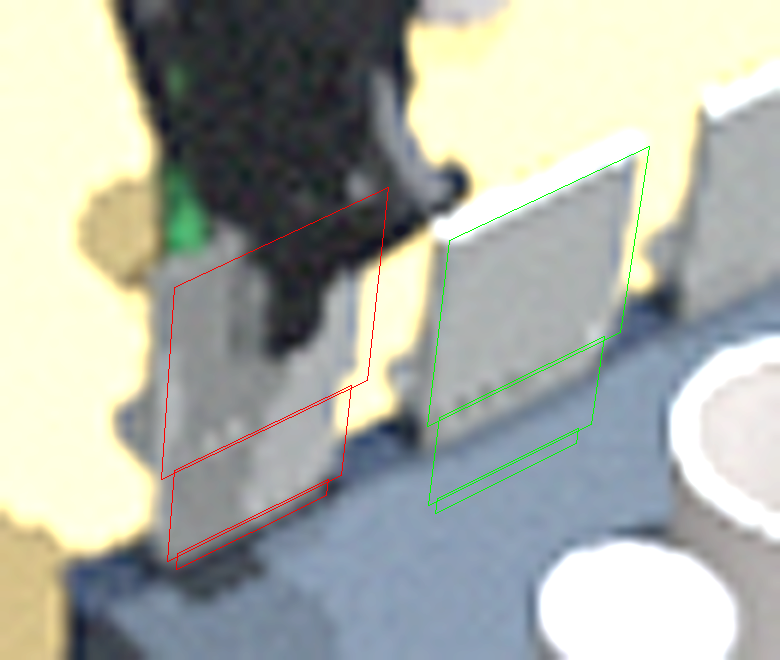

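{"fn": "apply_moves", "kwargs": {
  "moves": "1 -0.004 -0.007 0.02 0 0 0;1 0 0 0.03 0 0 0;1 0 0 0.03 0 0 0;1 0 0 0 0 0 0"
}}

```text
t: 11.87
eef_pos: [0.5174, -0.0376, 0.1251]
tool_rot: [0.0, 0.994, -0.111, -0.0]
contact_force: [-0.4, 1.2, -1.0]
gripper_width: 0.076
```

```bash
python3 m.py .5179 -.038 .105 -.2231
```

```text
t 11.87 pos [ 0.5174 -0.0376  0.1251] q [-0.51  0.41  0.58  2.05 -0.32  0.77  0.04] w 0.076 F [-0.4  1.2 -1. ]
xaxis deg -12.71 tilt z [-8.e-04 -0.e+00 -1.e+00]
tool shift units [0.005 0.003 0.168]
turn units [0.003 0.011 0.018]
after-turn shift units [0.005 0.003 0.168]
```

The foot is about 16 mm deep with almost no force. Continuing down onto the spring.

{"fn": "apply_moves", "kwargs": {
  "moves": "1 0 0 0.03 0 0 0;1 0 0 0.03 0 0 0;1 0 0 0.03 0 0 0;1 0 0 0.02 0 0 0;1 0 0 0 0 0 0;1 0 0 0 0 0 0",
  "force": 60
}}

```text
t: 12.37
eef_pos: [0.5176, -0.0377, 0.1125]
tool_rot: [-0.0, 0.994, -0.111, -0.0]
contact_force: [-1.9, 0.2, 1.0]
gripper_width: 0.073
```

```bash
python3 m.py .5179 -.038 .105 -.2231
```

```text
t 12.37 pos [ 0.5176 -0.0377  0.1125] q [-0.5   0.43  0.57  2.06 -0.34  0.74  0.06] w 0.073 F [-1.9  0.2  1. ]
xaxis deg -12.73 tilt z [-5.e-04  2.e-04 -1.e+00]
tool shift units [0.003 0.002 0.062]
turn units [-0.001  0.007  0.014]
after-turn shift units [0.003 0.002 0.062]
```

{"fn": "apply_moves", "kwargs": {
  "moves": "1 0 0 0.02 0 0 0;1 0 0 0.02 0 0 0;1 0 0 0.01 0 0 0;1 0 0 0 0 0 0;1 0 0 0 0 0 0"
}}

```text
t: 12.78
eef_pos: [0.5178, -0.0377, 0.1066]
tool_rot: [-0.0, 0.994, -0.111, -0.0]
contact_force: [-2.2, -0.1, 6.4]
gripper_width: 0.068
```

{"fn": "apply_moves", "kwargs": {
  "moves": "1 0 0 0.015 0 0 0;1 0 0 0 0 0 0;1 0 0 0 0 0 0"
}}

```text
t: 13.03
eef_pos: [0.5178, -0.0377, 0.1049]
tool_rot: [-0.0, 0.994, -0.111, 0.0]
contact_force: [-2.1, 0.9, 6.4]
gripper_width: 0.075
```

```bash
python3 m.py .5179 -.038 .105 -.2231; python3 - <<'E'
from station import imaging
import pickle
pickle.dump(imaging.read_camera('scene'),open('scene6.pkl','wb'))
E
python3 ov4.py scene6.pkl .5179 -.038 .105 pics/ov6.png
```

```text
t 13.03 pos [ 0.5178 -0.0377  0.1049] q [-0.49  0.44  0.56  2.07 -0.35  0.73  0.06] w 0.075 F [-2.1  0.9  6.4]
xaxis deg -12.73 tilt z [ 1.e-04  3.e-04 -1.e+00]
tool shift units [ 0.001  0.002 -0.   ]
turn units [-0.005 -0.001  0.013]
after-turn shift units [ 0.001  0.002 -0.   ]
```

View pics/ov6.png

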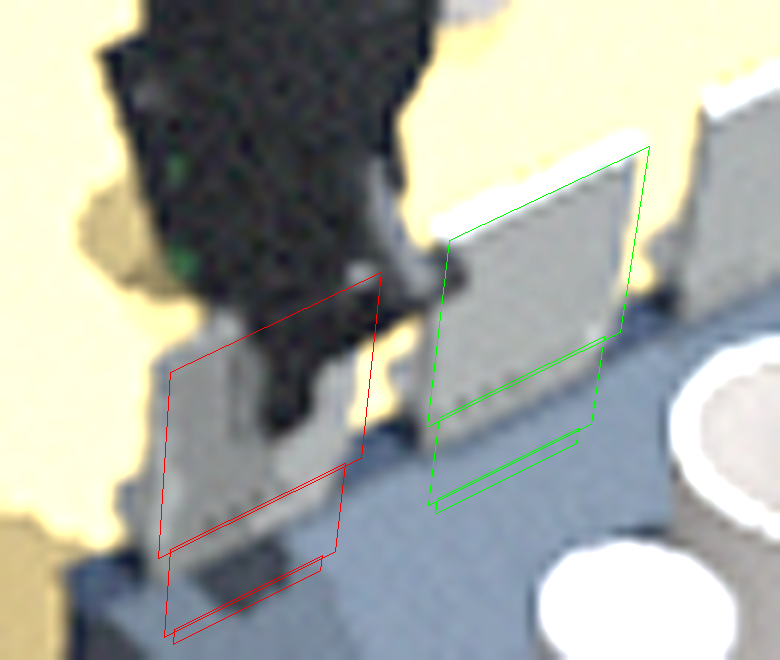

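It is in the slot and compressing the spring (~6.4 N). I'll push on to the hard stop.

{"fn": "apply_moves", "kwargs": {
  "moves": "1 0 0 0.012 0 0 0;1 0 0 0 0 0 0;1 0 0 0 0 0 0"
}}

```text
t: 13.33
eef_pos: [0.5184, -0.0378, 0.1045]
tool_rot: [-0.001, 0.994, -0.111, 0.001]
contact_force: [-4.7, 0.5, 16.8]
gripper_width: 0.069
```

{"fn": "apply_moves", "kwargs": {
  "moves": "1 0 0 0.012 0 0 0;1 0 0 0 0 0 0;1 0 0 0 0 0 0"
}}

```text
t: 13.58
eef_pos: [0.5187, -0.0378, 0.1044]
tool_rot: [-0.001, 0.994, -0.111, 0.001]
contact_force: [-8.3, 1.5, 32.6]
gripper_width: 0.075
```

{"fn": "apply_moves", "kwargs": {
  "moves": "1 -0.004 0 -0.01 0 0 0;1 0 0 0 0 0 0;1 0 0 0 0 0 0;1 0 0 0 0 0 0;1 0 0 0 0 0 0;1 0 0 0 0 0 0"
}}

```text
t: 14.08
eef_pos: [0.5182, -0.0377, 0.1045]
tool_rot: [-0.001, 0.994, -0.111, 0.001]
contact_force: [-4.6, 0.4, 18.1]
gripper_width: 0.077
```

```bash
python3 m.py .5179 -.038 .1045 -.2231; python3 - <<'E'
from station import imaging
import cv2
p=imaging.read_camera('scene');cv2.imwrite('pics/s7.png',cv2.resize(cv2.cvtColor(p['image'],cv2.COLOR_RGB2BGR)[110:240,260:400],None,fx=5,fy=5,interpolation=cv2.INTER_CUBIC))
E
```

```text
t 14.08 pos [ 0.5182 -0.0377  0.1045] q [-0.49  0.44  0.56  2.07 -0.35  0.73  0.07] w 0.077 F [-4.6  0.4 18.1]
xaxis deg -12.74 tilt z [ 1.9e-03  9.0e-04 -1.0e+00]
tool shift units [-0.002  0.003 -0.   ]
turn units [-0.018 -0.023  0.011]
after-turn shift units [-0.002  0.003 -0.   ]
```

View pics/s7.png

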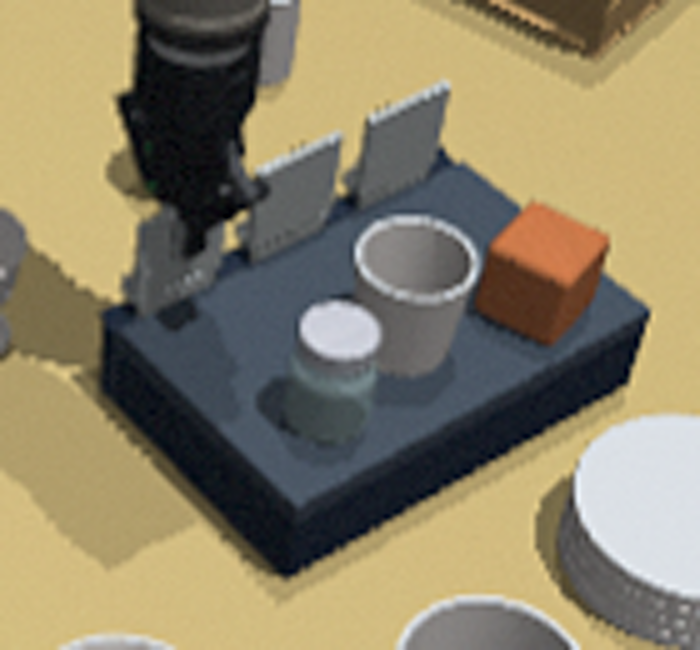

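The three holders sit level and evenly spaced (bottom-left corners ≈ (145,315), (253,262), (365,205)). Force is a steady 18 N against the hard stop, and the goods are unmoved. Handing in.

```bash
python3 - <<'E'
from station import bot
print(bot.hand_in()); o=bot.get_obs(); print(o['t'],o['eef_pos'],o['contact_force'],o['gripper_width'])
E
```

```text
the job is handed in; nothing more can be done
None
the job is handed in; nothing more can be done
```

I took the grey holder out of the wooden block and pushed it into the empty right-hand slot, ticket ledge to the aisle. I handed in at about 14 s with the gripper still holding it pressed down. `hand_in` reported no verdict, and no state could be read afterwards.

**Last checks before handing in:**
- **Pressed home:** the spring gave about 6.4 N, then the force rose sharply at a hard stop with the TCP at z = 0.1044. That puts the foot at about 0.0355 m, against 0.036 for the slot floor. I backed off to a steady hold of about 18 N.
- **Tilt:** the tool was within about 0.002 rad of vertical.
- **Position:** in the scene picture the holder stands level and evenly spaced with its two neighbours, and the shelf goods look unmoved. I did not recheck the bowl, urn, tumbler and candle separately at the end.

**What disagreed:**
- **Camera against arm:** the scene camera showed both the held and fitted holders about 1 px (roughly 3 mm) left of where I predicted them. I therefore aligned the holder against its neighbours, shifting it about 2 mm along the edge.
- **Sideways force:** about 4.6 N in -x remained at the end.
- **Pad travel:** I could not read it directly. That it is fully pressed is inferred from the hard stop and the height.

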